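# Trip-and-acknowledge check on an eyelet-press die unit

### The arm

A 7-joint arm with a two-finger parallel gripper is mounted at the origin on the work surface. World frame = base frame: x ahead of the robot, y to its left, z up, the work surface at z = 0. Lengths are in m, angles in rad, forces in N, time in s.
With the tool pointing down it reaches from about 0.4 to 0.925 m from the base axis. Payload 4.1 kg.
Tool frame: the origin (TCP) lies at the very end of the fingers, on their centre line; the grasp point (between the pads) lies arm.pinch_z behind it (arm.pinch_z is the distance from the TCP to the grasp point, in m); y points along the fingers, z is the direction in which the jaws open and shut, and the axes are right-handed (so a half turn about y gives the same grasp; the last joint's range is limited). The gripper opens to 85 mm and grips with 20 to 120 N. Pads are 22 mm wide; open, the fingers measure 114 mm over their backs; the gripper's body (76 mm by 85 mm) begins 54 mm behind the grasp point. The pads swing forward as they close: fully open they stand 13 mm farther back than shut.
Start: joints at [1.036, 0.398, 0.045, 1.537, -0.019, 1.207, -0.051], TCP at [0.274, -0.589, 0.231] pointing down, gripper open.
Joint ranges: [-2.82, 2.82], [-0.49, 2.23], [-1.37, 1.46], [0, 2.46], [-1.36, 4.5], [0.23, 2], [-2.94, 2.94]. Speed limits (rad/s): [2.57, 2.57, 3.14, 3.14, 3.14, 3.14, 3.14].

### API

Orientations are given as [roll, pitch, yaw] about the fixed x, y, z axes, in that order (R = Rz(yaw) Ry(pitch) Rx(roll)).
In Python, from station import arm gives the robot as it stands.
- The arm moves only by the shell command python3 -m creep 'ROWS' [OPENING] [FORCE]. ROWS is JSON, a list that holds one entry, the list of rows, each a list of 6 numbers: the shift along the tool's x, y, z in units of 400 mm (1.0 is 400 mm), then the turn, a rotation vector about the tool's x, y, z in units of pi rad (1.0 is pi rad). A call has 1 to 8 rows; each row is the pose to reach, as a shift and turn from the pose commanded when the call began, along the tool's axes at that moment, turning the shorter way round; what a row does not reach only later rows make up. A row lasts 1/8 s, in which the tool goes at most 62.5 mm and 10.7 degrees, less where a joint would pass 70% of its speed; a pose out of reach is approached as far as the arm can. A call with a number of a shift or a turn outside -1 to 1 is refused whole. A call with a gripper value outside its range is refused whole. OPENING is the opening, from 0 (shut) to 1 (fully open), set as the call begins (- or left out, the last holds). The fingers move at their own pace and stop on an object; FORCE is the grip in N (left out, the last holds). Time passes only in rows, so rows that repeat a pose let the fingers close. It gives the time, the measured TCP pose, the force and the opening at its end, in the units of the state.
- arm.observe(): the state, without advancing time (a new reading comes with each control period).
- arm.capture(name): name is "scene" or "top" or "wrist"; returns a dict with "image" (400x640x3 uint8, red, green, blue), "depth" (400x640 float32, m along the optical axis (not along the pixel's ray), 0 where there is no reading), "mtx" (3x3 intrinsics, pixels), "xyz" and "attitude" of the camera in the world; the wrist camera has in their place "mount" (4x4, takes a point from camera to tool coordinates, whose origin is the TCP and whose axes are the tool frame's). Camera axes: x right, y down, z forward; pixel columns grow to the right and rows downward; lengths in m; the calibration is good to about 2 mm. A picture is of the moment at which its call begins: read the wrist's pose just before it.
- arm.sign_off(): hands the job in, once; it reports no verdict.
The state is a dict: "time": time; "joints": joint angles; "joint_vel": joint speeds; "joint_torque": joint torques, N m; "eef_pos": TCP position; "ee_rot": TCP orientation; "wrist_force": force on the tool from outside, world axes, zero at the start; "ft_torque": the same for the moment, N m; "opening": finger opening in m.
Only numpy, scipy, OpenCV 4.12 (cv2) and the standard library are available. Lean on these libraries where they do the work, as an engineer would, in place of code of your own. Each camera call takes 0.05 s, during which the arm holds its last target.

### The job

Do the start-of-shift safety check on the eyelet-press die unit with a light fingertip: first press the black guard ring down (its yellow tab is the handy place), then the blue button, then the green button, each well past half of its travel so that it stays down. Press gently, leave the red stop button alone, pick nothing up, and do not shove the button boxes or the things standing around.

Things in the scene. Friction and masses are not known exactly. Their poses are not given: they have to be found in the camera images.
- die_unit: Lower die unit fixed to the bench: blue block 110 x 110 mm on a black foot, 60 mm-radius black guard ring above a black cone with a steel die (die top 100 mm above the bench), dark side plates up to 95 mm high. Origin at the centre of its underside; its own -x direction points from the centre to the yellow tab.
- tab_top (a point): Centre of the upper face of the yellow tab (36 x 36 mm, 8 mm thick) on the guard ring, 75 mm from the ring's centre, 128 mm above the bench while the ring is up. It moves with the ring. Nothing is under the tab except the bench and, inward, the unit.
- guard_ring (a joint): Black guard ring (diameter 120 mm, 8 mm thick) with the yellow tab; the ring and tab go down together without tilting, wherever they are pressed. Pushing it down takes about 3 N at first, rising evenly to about 5.5 N at the bottom; it goes straight down 14 mm to a hard stop and stays where it is left (it does not spring back). Value in m: 0 = up, 0.014 = fully down. Half-way (0.007) or more counts as pressed.
- blue_box: Push-button station: grey box 80 x 80 mm, 60 mm high, standing loose on the bench on a rubber foot (0.7 kg), with a flat round blue cap (diameter 40 mm, in an aluminium collar of 54 mm whose top is 66 mm above the bench) on top. Origin at the centre of its underside, z up. The colours tell the stations apart; they change places.
- blue_top (a point): Centre of the upper face of the blue cap, 86 mm above the bench while up; moves with the cap.
- blue_cap (a joint): Blue button. Pushing it down takes about 3 N at first, rising evenly to about 5.5 N at the bottom; it goes straight down 14 mm to a hard stop and stays where it is left (it does not spring back). Value in m: 0 = up, 0.014 = fully down. Half-way (0.007) or more counts as pressed.
- green_box: Push-button station: grey box 80 x 80 mm, 60 mm high, standing loose on the bench on a rubber foot (0.7 kg), with a flat round green cap (diameter 40 mm, in an aluminium collar of 54 mm whose top is 66 mm above the bench) on top. Origin at the centre of its underside, z up. The colours tell the stations apart; they change places.
- green_top (a point): Centre of the upper face of the green cap, 86 mm above the bench while up; moves with the cap.
- green_cap (a joint): Green button. Pushing it down takes about 3 N at first, rising evenly to about 5.5 N at the bottom; it goes straight down 14 mm to a hard stop and stays where it is left (it does not spring back). Value in m: 0 = up, 0.014 = fully down. Half-way (0.007) or more counts as pressed.
- red_box: Push-button station: yellow box 80 x 80 mm, 60 mm high, standing loose on the bench on a rubber foot (0.7 kg), with a red mushroom stop button (diameter 44 mm, top 84 mm above the bench) on top. Origin at the centre of its underside, z up. The colours tell the stations apart; they change places.
- red_cap (a joint): Red stop button, to be left alone. Value in m, 0 = up, 0.014 = fully down.
- punch: Bystander: steel setting punch standing upright, 38 mm foot, 70 mm high. Origin at the centre of its underside.
- tub: Bystander: grey round tub of steel eyelets, 100 mm diameter, 45 mm high. Origin at the centre of its underside.
- driver: Bystander: screwdriver 180 mm long lying on the bench along its own x axis. Origin on its underside near mid-length.
Not all that is in view belongs to the job. What is shaped like the blue_box but purple is not meant.

How it is judged:
On the way, in this order (a step that is already met when the one before it is completed fails the run):
1. the guard ring is pressed down, at least half-way (value of joint guard_ring above 0.007 m), for 0.1 s.
2. then the blue button is pressed, at least half-way (value of joint blue_cap above 0.007 m), for 0.1 s.
3. then the green button is pressed, at least half-way (value of joint green_cap above 0.007 m), for 0.1 s.
At the end, for the whole second after the job is handed in: Guard ring, blue button and green button are each down by more than 7 mm (of 14), the red button is up (under 2 mm), the three boxes stand upright, at rest and within 25 mm of where they started, and punch, tub and screwdriver are within 25 mm of where they started (value of joint each of guard_ring, blue_cap, green_cap above 0.007 m and value of joint red_cap below 0.002 m and distance of each of blue_box, green_box, red_box, punch, tub, driver from where it was at the start of the episode below 0.025 m and angle between each of blue_box, green_box, red_box's own z axis and vertical below 0.1 rad and linear speed of each of blue_box, green_box, red_box below 0.02 m/s); the robot touches nothing.
It fails at once if a button is pressed out of order (blue before the guard ring is down, or green before blue is down) ((value of joint blue_cap above 0.003 m and value of joint guard_ring below 0.007 m) or (value of joint green_cap above 0.003 m and value of joint blue_cap below 0.007 m)).
It fails at once if the red stop button is pressed (2 mm or more) (value of joint red_cap above 0.002 m).
It fails at once if the die unit or a button box is pressed harder than 30 N ((contact force between die_unit and the fingers above 30 N or contact force between die_unit and the arm above 30 N) or (contact force between blue_box and the fingers above 30 N or contact force between blue_box and the arm above 30 N) or (contact force between green_box and the fingers above 30 N or contact force between green_box and the arm above 30 N) or (contact force between red_box and the fingers above 30 N or contact force between red_box and the arm above 30 N)).
It fails at once if a button box is lifted by 10 mm, tipped by 0.2 rad or shoved by 25 mm (height (world z) of any of blue_box, green_box, red_box above 0.01 m or angle between any of blue_box, green_box, red_box's own z axis and vertical above 0.2 rad or distance of any of blue_box, green_box, red_box from where it was at the start of the episode above 0.025 m).
It fails at once if the punch, tub or screwdriver is moved by 25 mm in any direction, or the punch or tub is lifted by 10 mm or tipped by 0.3 rad (distance of any of punch, tub, driver from where it was at the start of the episode above 0.025 m or height (world z) of any of punch, tub above 0.01 m or angle between any of punch, tub's own z axis and vertical above 0.3 rad).
It also fails if it takes over 54 s, if anything falls off the work surface, if the arm or the gripper's body presses on something with over 40 N, if the wrist force passes 120 N, or if a joint passes its speed limit or range.

## Working session

There is one attempt and no reset: what is moved stays moved. The work goes in short steps, Python scripts to look and compute and a shell command to move; the robot and the scene stay as the last step left them, time stands still between calls to the robot, and variables do not carry over. Pictures are saved under pics/ and viewed, and the job is handed in when it is done.

```bash
ls; mkdir -p pics; python3 - <<'E'
from station import arm
import cv2,numpy as np
s=arm.observe()
for k in s: print(k,np.round(s[k],4))
print(arm.pinch_z)
for n in("scene","top","wrist"):
    c=arm.capture(n); cv2.imwrite(f"pics/{n}0.png",c["image"][:,:,::-1])
    np.savez(f"{n}0.npz",**c); print(n,{k:np.round(c[k],4).tolist() for k in c if k not in("image","depth")})
E
```

```text
pics
time 0.0
joints [ 1.036   0.3992  0.045   1.5379 -0.0187  1.2069 -0.0507]
joint_vel [ 0.0009 -0.0001 -0.0012  0.0011  0.0002 -0.0007 -0.0031]
joint_torque [-5.00000e-04 -4.75118e+01  1.36410e+00 -2.54218e+01  1.12000e-02
  9.30000e-03 -0.00000e+00]
eef_pos [ 0.2741 -0.5886  0.2302]
ee_rot [-1.5728e+00 -1.0000e-04 -2.7056e+00]
wrist_force [-0.3692 -0.5598  0.3635]
ft_torque [-0.0189 -0.0165  0.0136]
opening 0.0853
0.0187
scene {'mtx': [[400.8963, 0.0, 325.2634], [0.0, 400.8963, 198.1494], [0.0, 0.0, 1.0]], 'xyz': [1.0697, -0.3395, 0.6722], 'attitude': [-2.2879, -0.0118, 1.0769]}
top {'mtx': [[367.9369, 0.0, 325.9865], [0.0, 367.9369, 199.7487], [0.0, 0.0, 1.0]], 'xyz': [0.4023, -0.0425, 1.1088], 'attitude': [-3.0317, 0.0047, -1.5892]}
wrist {'mtx': [[350.7854, 0.0, 321.0717], [0.0, 350.7854, 200.6362], [0.0, 0.0, 1.0]], 'mount': [[0.0001, 0.9553, 0.2956, -0.0761], [0.0008, -0.2956, 0.9553, -0.1418], [1.0, 0.0001, -0.0008, 0.0002], [0.0, 0.0, 0.0, 1.0]]}
```

View pics/top0.png

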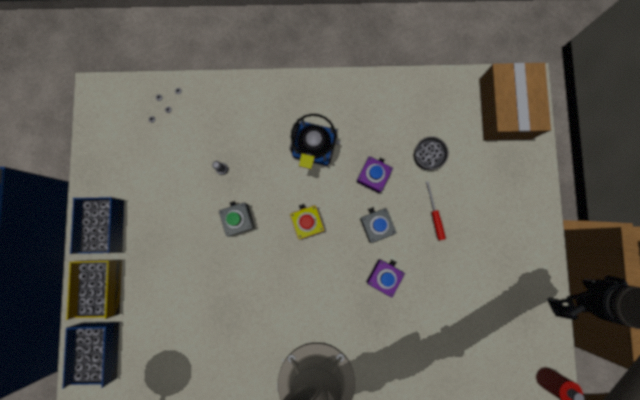

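View pics/scene0.png

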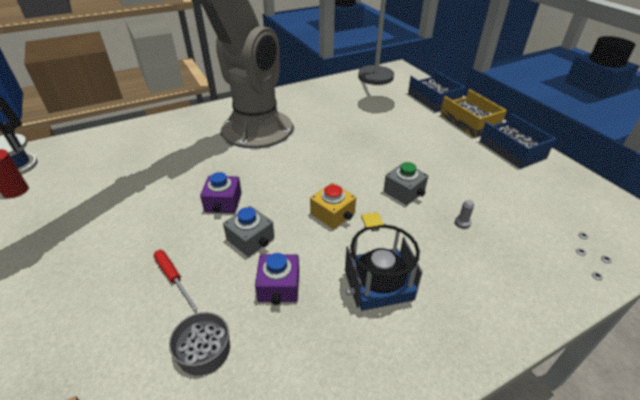

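View pics/wrist0.png

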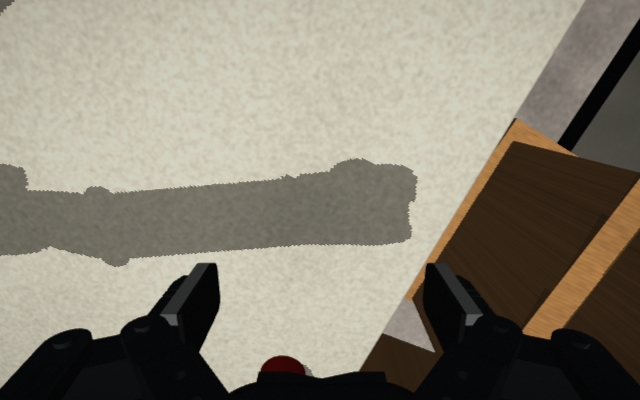

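```bash
cat > h.py <<'E'
import numpy as np,cv2
from scipy.spatial.transform import Rotation as Ro
def pose(c): return Ro.from_euler('xyz',c['attitude']).as_matrix(),np.array(c['xyz'])
def ray(c,u,v,z):
    R,t=pose(c); d=R@np.linalg.inv(c['mtx'])@[u,v,1]; return t+d*(z-t[2])/d[2]
def blobs(img,lo,hi,mn=25):
    h=cv2.cvtColor(img,cv2.COLOR_RGB2HSV); m=cv2.inRange(h,np.array(lo),np.array(hi))
    n,l,s,ce=cv2.connectedComponentsWithStats(m)
    return [(s[i,4],ce[i],s[i,:4]) for i in range(1,n) if s[i,4]>=mn]
COL={'yellow':((22,130,90),(34,255,255)),'blue':((103,150,100),(118,255,255)),'green':((55,100,60),(80,255,255)),'red':((0,150,110),(6,255,255))}
E
python3 - <<'E'
from h import *
for n in('top','scene'):
    c=dict(np.load(n+'0.npz'))
    for k,z in(('yellow',.128),('blue',.086),('green',.086),('red',.084)):
        for a,ce,b in blobs(c['image'],*COL[k]):
            if not(120<ce[0]<520 and 80<ce[1]<320): continue
            u,v=ce; d=c['depth'][int(round(v)),int(round(u))]
            R,t=pose(c); P=t+R@(np.linalg.inv(c['mtx'])@[u,v,1])*d
            print(n,k,a,b.tolist(),np.round(ce,1),'plane',np.round(ray(c,u,v,z),4),'depth',np.round(P,4))
c=dict(np.load('top0.npz'));cv2.imwrite('pics/crop_top.png',cv2.resize(c['image'][90:310,180:480,::-1],None,fx=2.6,fy=2.6,interpolation=2))
c=dict(np.load('scene0.npz'));cv2.imwrite('pics/crop_sc.png',cv2.resize(c['image'][140:330,180:450,::-1],None,fx=2.9,fy=2.9,interpolation=2))
E
```

```text
top yellow 163 [300, 154, 14, 15] [306.3 160.6] plane [0.6184 0.0116 0.128 ] depth [0.6185 0.0117 0.1275]
top yellow 435 [291, 206, 33, 33] [307.3 222.1] plane [0.4516 0.011  0.128 ] depth [0.454  0.0136 0.0809]
top blue 118 [370, 166, 12, 13] [375.8 171.8] plane [ 0.5918 -0.1817  0.086 ] depth [ 0.5919 -0.1818  0.0855]
top blue 117 [374, 219, 12, 12] [379.6 224.5] plane [ 0.4434 -0.1872  0.086 ] depth [ 0.4434 -0.1874  0.0846]
top blue 127 [381, 273, 13, 13] [387.3 279.1] plane [ 0.2943 -0.203   0.086 ] depth [ 0.294  -0.2034  0.0831]
top green 132 [227, 213, 13, 12] [232.9 218.4] plane [0.468  0.2204 0.086 ] depth [0.4681 0.2205 0.0854]
top red 175 [433, 211, 12, 29] [438.5 225.1] plane [ 0.4387 -0.351   0.084 ] depth [ 0.4408 -0.3689  0.0245]
top red 140 [300, 215, 14, 14] [306.3 221.3] plane [0.4561 0.0161 0.084 ] depth [0.4561 0.0162 0.0832]
scene yellow 477 [444, 90, 62, 39] [478.9 109.2] plane [0.3887 0.5223 0.128 ] depth [0.2715 0.6705 0.0344]
scene yellow 646 [311, 190, 44, 38] [331.3 207.3] plane [ 0.5535 -0.0403  0.128 ] depth [ 0.4882 -0.0025  0.0592]
scene yellow 225 [36
[... 260 characters left out ...]
86 -0.1877  0.086 ] depth [ 0.4481 -0.1876  0.0855]
scene blue 245 [267, 254, 19, 16] [276.1 261.1] plane [ 0.5971 -0.1822  0.086 ] depth [ 0.5974 -0.1823  0.0864]
scene blue 40 [406, 285, 10, 8] [410.7 289.2] plane [0.7669 0.0033 0.086 ] depth [0.7511 0.0211 0.0555]
scene blue 82 [370, 292, 26, 6] [380.4 294.4] plane [ 0.751  -0.0505  0.086 ] depth [ 0.7325 -0.0338  0.0521]
scene green 131 [401, 163, 15, 12] [407.8 167.9] plane [0.4753 0.2176 0.086 ] depth [0.4752 0.2177 0.0859]
scene red 156 [325, 185, 17, 12] [332.8 190.3] plane [0.463  0.0145 0.084 ] depth [0.4637 0.0142 0.0846]
scene red 330 [155, 250, 24, 31] [165.4 264.5] plane [ 0.507  -0.3672  0.084 ] depth [ 0.4491 -0.3701  0.0235]
```

View pics/crop_top.png

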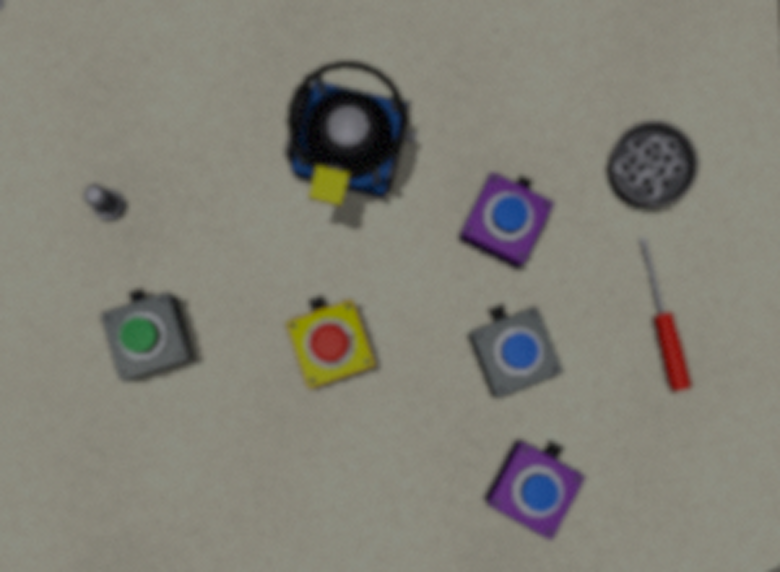

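View pics/crop_sc.png

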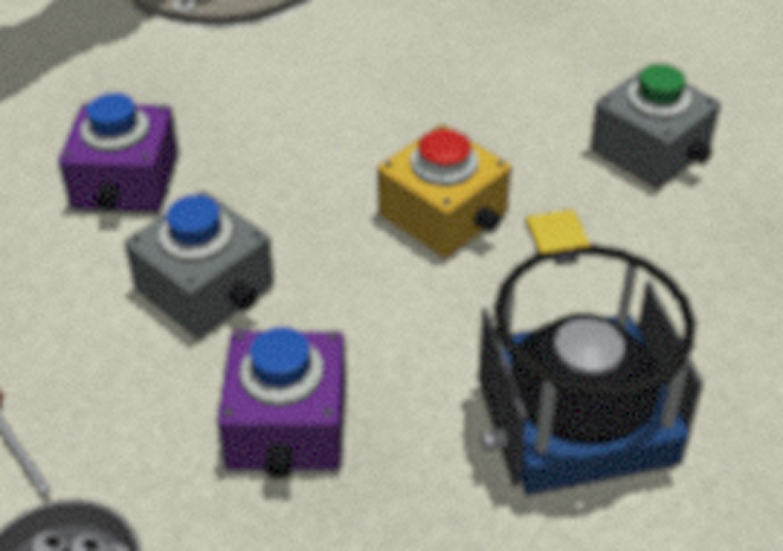

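Candidates (top view): blue caps at (376,172) on purple, (380,225) on grey, (387,279) on purple. The grey-boxed one at (380,225) is the right one, and the crops confirm it. Green is (233,218) and the red stop, to be avoided, is (306,221). The yellow tab is (306,161), apart from the yellow box. Rays from both views give heights that fit. Targets: tab (0.619, 0.012, 0.128), blue (0.445, -0.187, 0.086), green (0.470, 0.220, 0.086).

```bash
cat > go.py <<'E'
import sys,numpy as np
from h import Ro
from station import arm
s=arm.observe();R=Ro.from_euler('xyz',s['ee_rot']).as_matrix()
t=np.array([float(a) for a in sys.argv[1:4]])
print('t',round(s['time'],2),'p',np.round(s['eef_pos'],4),'F',np.round(s['wrist_force'],2),'units',np.round(R.T@(t-s['eef_pos'])/.4,4))
E
python3 -m creep '[[[-0.05,0,-0.035,0,0,0],[-0.15,0,-0.105,0,0,0],[-0.25,0,-0.175,0,0,0],[-0.35,0,-0.245,0,0,0],[-0.45,0,-0.315,0,0,0],[-0.55,0,-0.385,0,0,0],[-0.65,0,-0.455,0,0,0],[-0.7,0,-0.49,0,0,0]]]' 0 20
python3 go.py .619 .012 .2
```

```text
time: 1.15
eef_pos: [0.4473, -0.2881, 0.2315]
ee_rot: [-1.572, 0.001, -2.7]
wrist_force: [-0.6, 0.6, -0.1]
opening: 0.0002
t 1.15 p [ 0.4473 -0.2881  0.2315] F [-0.64  0.6  -0.06] units [-0.7088  0.08   -0.4943]
```

```bash

python3 -m creep '[[[-0.05,0,-0.035,0,0,0],[-0.15,0,-0.105,0,0,0],[-0.25,0,-0.175,0,0,0],[-0.35,0,-0.245,0,0,0],[-0.45,0,-0.315,0,0,0],[-0.55,0,-0.385,0,0,0],[-0.65,0,-0.455,0,0,0],[-0.709,0,-0.495,0,0,0]]]' 
python3 -m creep '[[[0,0,0,0,0,0],[0,0,0,0,0,0]]]'
python3 go.py .619 .012 .15
python3 - <<'E'
from h import *
from station import arm
c=arm.capture('wrist');cv2.imwrite('pics/w1.png',c['image'][:,:,::-1])
s=arm.observe();R=Ro.from_euler('xyz',s['ee_rot']).as_matrix();p=np.array(s['eef_pos'])
M=c['mount']
for k,z in(('yellow',.128),):
  for a,ce,b in blobs(c['image'],*COL[k],200):
    d=R@M[:3,:3]@np.linalg.inv(c['mtx'])@[*ce,1];o=R@M[:3,3]+p
    print(k,a,b,ce,o+d*(z-o[2])/d[2])
E
```

```text
time: 2.15
eef_pos: [0.6188, 0.0113, 0.2314]
ee_rot: [-1.573, 0.001, -2.7]
wrist_force: [0.1, 0.4, 0.1]
opening: 0.0
time: 2.4
eef_pos: [0.618, 0.0057, 0.2312]
ee_rot: [-1.57, -0.001, -2.706]
wrist_force: [-0.7, -0.9, 0.2]
opening: 0.0
t 2.4 p [0.618  0.0057 0.2312] F [-0.72 -0.89  0.19] units [-0.0091  0.2029 -0.0134]
yellow 2278 [280 161  66  64] [312.54214223 192.37006146] [0.62136491 0.01310189 0.128     ]
yellow 1576 [208 272  77  41] [242.49492386 287.25507614] [0.52690125 0.03104198 0.128     ]
```

View pics/w1.png

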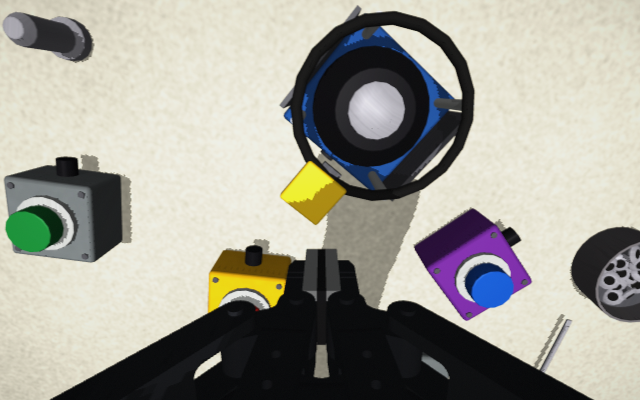

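The view shows the tab at (312,192). Its ray gives (0.621, 0.013), which agrees with the other views. Descending to just above it.

```bash

python3 -m creep '[[[-0.009,0.04,-0.013,0,0,0],[-0.009,0.08,-0.013,0,0,0],[-0.009,0.12,-0.013,0,0,0],[-0.009,0.16,-0.013,0,0,0],[-0.009,0.2,-0.013,0,0,0],[-0.009,0.2,-0.013,0,0,0],[-0.009,0.2,-0.013,0,0,0],[-0.009,0.2,-0.013,0,0,0]]]' 
python3 go.py .62 .0125 .135;python3 -m creep '[[[0,0,0,0,0,0]]]'
python3 go.py .62 .0125 .135
```

```text
time: 3.45
eef_pos: [0.6207, 0.0122, 0.1522]
ee_rot: [-1.57, 0.002, -2.706]
wrist_force: [0.3, -0.8, 0.7]
opening: -0.0004
t 3.45 p [0.6207 0.0122 0.1522] F [ 0.28 -0.83  0.71] units [ 0.0013  0.0429 -0.0015]
time: 3.58
eef_pos: [0.6205, 0.0121, 0.152]
ee_rot: [-1.57, 0.001, -2.706]
wrist_force: [0.3, 0.1, -0.1]
opening: 0.0002
t 3.58 p [0.6205 0.0121 0.152 ] F [ 0.28  0.13 -0.15] units [ 0.0008  0.0425 -0.0014]
```

```bash

python3 -m creep '[[[0,0.02,0,0,0,0],[0,0.04,0,0,0,0],[0,0.05,0,0,0,0],[0,0.055,0,0,0,0],[0,0.06,0,0,0,0],[0,0.065,0,0,0,0],[0,0.07,0,0,0,0],[0,0.07,0,0,0,0]]]' 
python3 go.py .62 .0125 .117
```

```text
time: 4.58
eef_pos: [0.62, 0.0121, 0.1233]
ee_rot: [-1.571, 0.0, -2.706]
wrist_force: [-1.3, -0.5, 2.9]
opening: 0.0001
t 4.58 p [0.62   0.0121 0.1233] F [-1.32 -0.52  2.85] units [-0.0003  0.0159 -0.001 ]
```

In contact, about 3 N. Continuing slowly.

```bash

python3 -m creep '[[[0,0.004,0,0,0,0],[0,0.008,0,0,0,0],[0,0.012,0,0,0,0],[0,0.016,0,0,0,0],[0,0.016,0,0,0,0],[0,0.016,0,0,0,0]]]' 
python3 go.py .62 .0125 .116
```

```text
time: 5.32
eef_pos: [0.62, 0.0121, 0.1167]
ee_rot: [-1.571, -0.0, -2.706]
wrist_force: [-1.7, 0.1, 2.4]
opening: -0.0
t 5.33 p [0.62   0.0121 0.1167] F [-1.68  0.07  2.38] units [-0.0004  0.0018 -0.001 ]
```

```bash

python3 -m creep '[[[0,-0.02,0,0,0,0],[0,-0.08,0,0,0,0],[0,-0.18,0,0,0,0],[0,-0.28,0,0,0,0],[0,-0.28,0,0,0,0],[0,-0.28,0,0,0,0]]]' 
python3 go.py .445 -.187 .23
cat > chk.py <<'E'
import sys
from h import *
from station import arm
s=arm.observe();R=Ro.from_euler('xyz',s['ee_rot']).as_matrix();p=np.array(s['eef_pos'])
c=arm.capture('wrist');cv2.imwrite(f'pics/{sys.argv[1]}.png',c['image'][:,:,::-1]);M=c['mount']
for k in sys.argv[2:]:
  for a,ce,b in blobs(c['image'],*COL[k],300):
    x,y,w,h=b;dd=[]
    for u,v in((ce[0],ce[1]),(ce[0]-4,ce[1]-4),(ce[0]+4,ce[1]-4),(ce[0]-4,ce[1]+4),(ce[0]+4,ce[1]+4)):
      d=c['depth'][int(v),int(u)]; q=R@(M[:3,:3]@(np.linalg.inv(c['mtx'])@[u,v,1]*d)+M[:3,3])+p; dd.append(q)
    print(k,a,np.round(ce),np.round(dd[0],4),'medz',np.round(np.median([q[2] for q in dd]),4))
E
python3 chk.py w2 yellow blue green
```

```text
time: 6.08
eef_pos: [0.6199, 0.012, 0.2285]
ee_rot: [-1.571, -0.0, -2.706]
wrist_force: [0.0, -0.4, -0.3]
opening: 0.0004
t 6.08 p [0.6199 0.012  0.2285] F [ 0.04 -0.4  -0.35] units [ 0.6063 -0.0035  0.2663]
yellow 2114 [319. 195.] [0.6213 0.0144 0.1173] medz 0.1163
yellow 1314 [244. 290.] [0.483  0.0338 0.0593] medz 0.0597
blue 891 [421. 120.] [ 0.7027 -0.0359  0.09  ] medz 0.088
blue 1196 [498. 295.] [ 0.5952 -0.18    0.0852] medz 0.0856
green 1426 [ 32. 237.] [0.4704 0.2234 0.0845] medz 0.0852
```

View pics/w2.png

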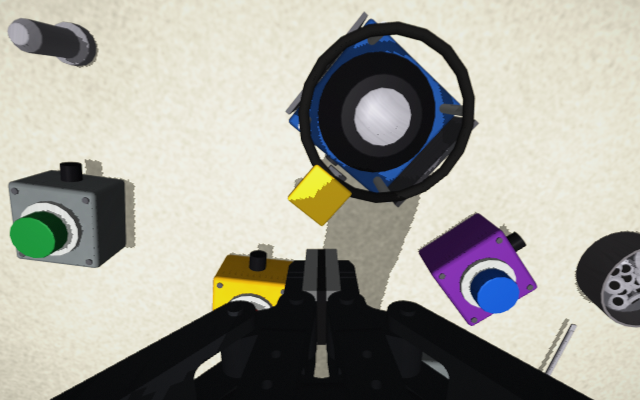

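The picture shows the tab at (319,195), now at z ≈ 0.1165, so it is about 11.5 mm down. Purple (498,295) and green (32,237) are still up at z ≈ 0.085. Next the blue button, moving high.

```bash

python3 -m creep '[[[0.05,0,0.022,0,0,0],[0.15,0,0.066,0,0,0],[0.25,0,0.11,0,0,0],[0.35,0,0.154,0,0,0],[0.45,0,0.198,0,0,0],[0.55,0,0.242,0,0,0],[0.606,0,0.266,0,0,0],[0.606,0,0.266,0,0,0]]]' 
python3 -m creep '[[[0,0,0,0,0,0],[0,0,0,0,0,0],[0,0,0,0,0,0]]]'
python3 go.py .445 -.187 .11
python3 chk.py w3 blue red
```

```text
time: 7.12
eef_pos: [0.4423, -0.1891, 0.2282]
ee_rot: [-1.571, -0.002, -2.712]
wrist_force: [0.2, -0.1, -1.2]
opening: -0.0002
time: 7.5
eef_pos: [0.4457, -0.1859, 0.2288]
ee_rot: [-1.571, 0.0, -2.704]
wrist_force: [-1.1, 1.3, -0.0]
opening: -0.0
t 7.5 p [ 0.4457 -0.1859  0.2288] F [-1.14  1.25 -0.  ] units [0.0028 0.297  0.0017]
blue 1495 [402.  14.] [ 0.5889 -0.184   0.0847] medz 0.0852
blue 1510 [321. 187.] [ 0.446  -0.1861  0.0857] medz 0.0852
red 2539 [90. 62.] [0.4595 0.0152 0.0844] medz 0.0835
red 1570 [472. 241.] [ 0.4446 -0.3651  0.0234] medz 0.0234
```

View pics/w3.png

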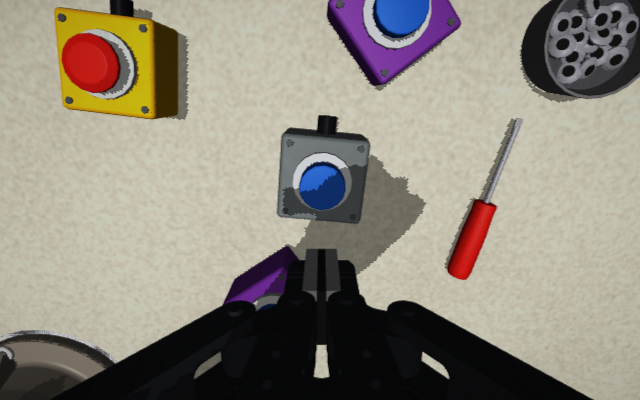

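The picture shows the blue cap on the grey box at (321,187). It works out to (0.446, -0.186, 0.0855), directly under the TCP. Descending.

```bash

python3 -m creep '[[[0,0.04,0,0,0,0],[0,0.1,0,0,0,0],[0,0.18,0,0,0,0],[0,0.25,0,0,0,0],[0,0.29,0,0,0,0],[0,0.31,0,0,0,0],[0,0.31,0,0,0,0],[0,0.31,0,0,0,0]]]' 
python3 go.py .446 -.186 .075
```

```text
time: 8.55
eef_pos: [0.446, -0.187, 0.1057]
ee_rot: [-1.569, 0.001, -2.706]
wrist_force: [0.1, -0.1, -0.3]
opening: -0.0
t 8.55 p [ 0.446  -0.187   0.1057] F [ 0.08 -0.07 -0.28] units [-0.0008  0.0768 -0.0024]
```

```bash

python3 -m creep '[[[0,0.02,0,0,0,0],[0,0.035,0,0,0,0],[0,0.043,0,0,0,0],[0,0.048,0,0,0,0],[0,0.053,0,0,0,0],[0,0.058,0,0,0,0],[0,0.062,0,0,0,0],[0,0.062,0,0,0,0]]]' 
python3 go.py .446 -.187 .075
python3 -m creep '[[[0,0.004,0,0,0,0],[0,0.008,0,0,0,0],[0,0.012,0,0,0,0],[0,0.014,0,0,0,0],[0,0.014,0,0,0,0],[0,0.014,0,0,0,0]]]' 
python3 go.py .446 -.187 .075
```

```text
time: 9.55
eef_pos: [0.4451, -0.1867, 0.0799]
ee_rot: [-1.571, -0.0, -2.706]
wrist_force: [-0.8, -0.2, 1.4]
opening: -0.0002
t 9.55 p [ 0.4451 -0.1867  0.0799] F [-0.79 -0.25  1.41] units [-0.0017  0.0123  0.0016]
time: 10.3
eef_pos: [0.4452, -0.1867, 0.0744]
ee_rot: [-1.571, -0.0, -2.706]
wrist_force: [-1.7, 1.2, 2.2]
opening: 0.0002
t 10.3 p [ 0.4452 -0.1867  0.0744] F [-1.68  1.2   2.24] units [-0.0015 -0.0015  0.0016]
```

```bash

python3 -m creep '[[[0,-0.02,0,0,0,0],[0,-0.08,0,0,0,0],[0,-0.18,0,0,0,0],[0,-0.28,0,0,0,0],[0,-0.38,0,0,0,0],[0,-0.385,0,0,0,0],[0,-0.385,0,0,0,0],[0,-0.385,0,0,0,0]]]' 
python3 chk.py w4 blue red
python3 go.py .47 .22 .228
```

```text
time: 11.3
eef_pos: [0.4444, -0.1864, 0.2272]
ee_rot: [-1.572, -0.002, -2.706]
wrist_force: [0.3, 0.1, -0.6]
opening: -0.0003
blue 1346 [402.  13.] [ 0.5876 -0.1845  0.0856] medz 0.0849
blue 1429 [322. 182.] [ 0.4461 -0.1861  0.074 ] medz 0.0738
red 2577 [88. 60.] [0.4595 0.0153 0.084 ] medz 0.0835
red 1591 [473. 240.] [ 0.4446 -0.3649  0.0236] medz 0.0236
t 11.35 p [ 0.4444 -0.1864  0.2272] F [ 0.25  0.42 -0.07] units [-0.487  -0.0014 -0.8941]
```

View pics/w4.png

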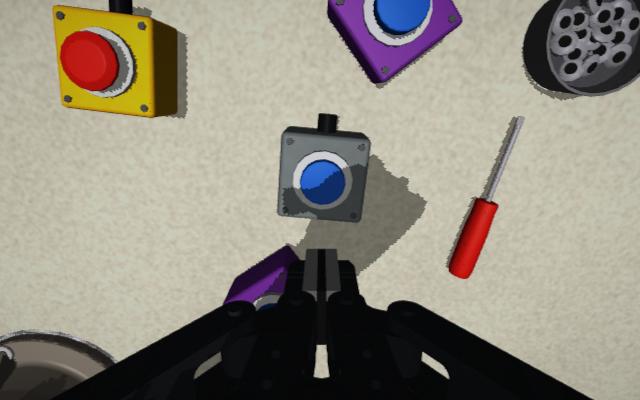

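The blue cap at (322,182) is now at z ≈ 0.074, so 11–12 mm down, and its box has not moved. Next green, passing well above red.

```bash

python3 -m creep '[[[-0.03,0,-0.055,0,0,0],[-0.08,0,-0.147,0,0,0],[-0.14,0,-0.257,0,0,0],[-0.2,0,-0.367,0,0,0],[-0.26,0,-0.477,0,0,0],[-0.32,0,-0.588,0,0,0],[-0.38,0,-0.698,0,0,0],[-0.44,0,-0.808,0,0,0]]]' 
python3 -m creep '[[[-0.035,0,-0.064,0,0,0],[-0.047,0,-0.086,0,0,0],[-0.047,0,-0.086,0,0,0],[-0.047,0,-0.086,0,0,0],[-0.047,0,-0.086,0,0,0]]]'
python3 go.py .47 .22 .11
python3 chk.py w5 green red
```

```text
time: 12.35
eef_pos: [0.4679, 0.1819, 0.2276]
ee_rot: [-1.571, -0.001, -2.706]
wrist_force: [0.7, 0.2, 0.1]
opening: -0.0001
time: 12.98
eef_pos: [0.4711, 0.2182, 0.2284]
ee_rot: [-1.57, -0.0, -2.708]
wrist_force: [0.4, -0.7, 0.4]
opening: 0.0001
t 12.97 p [0.4711 0.2182 0.2284] F [ 0.45 -0.71  0.38] units [ 0.0005  0.296  -0.0056]
green 1607 [314. 184.] [0.4707 0.224  0.0851] medz 0.0851
red 1437 [508. 283.] [0.4596 0.0222 0.0831] medz 0.0831
```

View pics/w5.png

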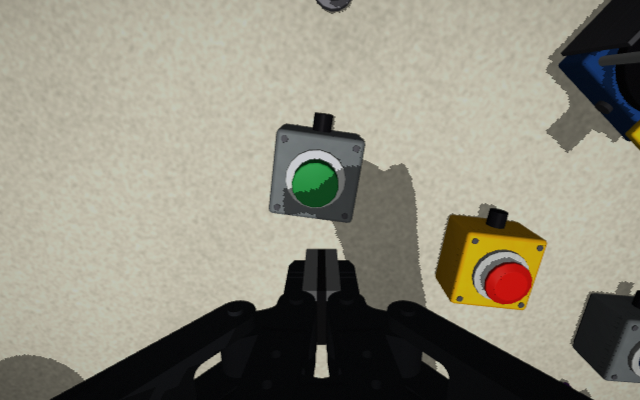

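The green cap is at (314,184), which gives about (0.471, 0.222, 0.085). Shifting about 4 mm and descending.

```bash

python3 -m creep '[[[-0.003,0.04,-0.009,0,0,0],[-0.003,0.1,-0.009,0,0,0],[-0.003,0.18,-0.009,0,0,0],[-0.003,0.25,-0.009,0,0,0],[-0.003,0.29,-0.009,0,0,0],[-0.003,0.31,-0.009,0,0,0],[-0.003,0.31,-0.009,0,0,0],[-0.003,0.31,-0.009,0,0,0]]]' 
python3 go.py .471 .222 .075
```

```text
time: 14.02
eef_pos: [0.4711, 0.2239, 0.1053]
ee_rot: [-1.571, 0.002, -2.706]
wrist_force: [0.3, -1.1, 0.1]
opening: -0.0001
t 14.03 p [0.4711 0.2239 0.1053] F [ 0.34 -1.11  0.15] units [0.0024 0.0758 0.0041]
```

```bash

python3 -m creep '[[[0.001,0.02,0.003,0,0,0],[0.001,0.035,0.003,0,0,0],[0.001,0.043,0.003,0,0,0],[0.001,0.048,0.003,0,0,0],[0.001,0.053,0.003,0,0,0],[0.001,0.058,0.003,0,0,0],[0.001,0.062,0.003,0,0,0],[0.001,0.062,0.003,0,0,0]]]' 
python3 go.py .471 .222 .075
python3 -m creep '[[[0,0.004,0,0,0,0],[0,0.008,0,0,0,0],[0,0.012,0,0,0,0],[0,0.014,0,0,0,0],[0,0.014,0,0,0,0],[0,0.014,0,0,0,0]]]' 
python3 go.py .471 .222 .075
python3 -m creep '[[[0,-0.02,0,0,0,0],[0,-0.08,0,0,0,0],[0,-0.18,0,0,0,0],[0,-0.28,0,0,0,0],[0,-0.38,0,0,0,0],[0,-0.385,0,0,0,0],[0,-0.385,0,0,0,0],[0,-0.385,0,0,0,0]]]' 
python3 chk.py w6 green red
python3 - <<'E'
from h import *
from station import arm
for n in('top','scene'):
    c=arm.capture(n); c0=dict(np.load(n+'0.npz')); cv2.imwrite(f'pics/{n}1.png',c['image'][:,:,::-1])
    for q in(c0,c):
      for k in('yellow','blue','green','red'):
        for a,ce,b in blobs(q['image'],*COL[k],60):
            if not(120<ce[0]<445 and 130<ce[1]<285): continue
            R,t=pose(q);u,v=ce;P=t+R@(np.linalg.inv(q['mtx'])@[u,v,1])*q['depth'][int(round(v)),int(round(u))]
            print(n,k,a,np.round(ce,1),np.round(P,4))
      print()
E
```

```text
time: 15.02
eef_pos: [0.4706, 0.2223, 0.0795]
ee_rot: [-1.571, 0.0, -2.706]
wrist_force: [0.8, 0.8, -0.4]
opening: 0.0001
t 15.03 p [0.4706 0.2223 0.0795] F [ 0.84  0.82 -0.41] units [-0.0006  0.0113  0.001 ]
time: 15.78
eef_pos: [0.4707, 0.2223, 0.0741]
ee_rot: [-1.571, 0.0, -2.706]
wrist_force: [-0.3, -0.5, 3.2]
opening: -0.0004
t 15.78 p [0.4707 0.2223 0.0741] F [-0.27 -0.52  3.23] units [-0.0003 -0.0024  0.001 ]
time: 16.77
eef_pos: [0.4697, 0.2217, 0.2266]
ee_rot: [-1.571, -0.003, -2.706]
wrist_force: [-0.4, -0.7, -0.1]
opening: 0.0001
green 1517 [319. 181.] [0.4705 0.2239 0.0718] medz 0.073
red 1444 [513. 284.] [0.4597 0.0225 0.0832] medz 0.0834
top yellow 163 [306.3 160.6] [0.6185 0.0117 0.1275]
top yellow 435 [307.3 222.1] [0.454  0.0136 0.0809]
top blue 118 [375.8 171.8] [ 0.5919 -0.1818  0.0855]
top blue 117 [379.6 224.5] [ 0.4434 -0.1874  0.0846]
top blue 127 [387.3 279.1] [ 0.294  -0.2034  0.0831]
top green 132 [232.9 218.4] [0.4681 0.2205 0.0854]
top red 175 [438.5 225.1] [ 0.4408 -0.3689  0.0245]
top red 140 [306.3 221.3] [0.4561 0.0162 0.0832]

top yellow 167 [306.5 16
[... 560 characters left out ...]
ene blue 171 [246.2 214. ] [ 0.4481 -0.1876  0.0855]
scene blue 245 [276.1 261.1] [ 0.5974 -0.1823  0.0864]
scene green 131 [407.8 167.9] [0.4752 0.2177 0.0859]
scene red 156 [332.8 190.3] [0.4637 0.0142 0.0846]
scene red 330 [165.4 264.5] [ 0.4491 -0.3701  0.0235]

scene yellow 646 [331.8 206.7] [ 0.4876 -0.001   0.0598]
scene yellow 224 [371.4 224.2] [0.6222 0.0119 0.1166]
scene blue 122 [217.7 177.6] [ 0.2996 -0.2042  0.0861]
scene blue 165 [246.6 217.8] [ 0.4482 -0.188   0.0748]
scene blue 245 [276.1 261.2] [ 0.5974 -0.1824  0.0861]
scene green 111 [407.2 170.7] [0.4717 0.2209 0.0738]
scene red 163 [332.9 190.2] [0.4623 0.0152 0.0837]
scene red 331 [165.6 264.5] [ 0.4497 -0.3699  0.024 ]
```

View pics/w6.png

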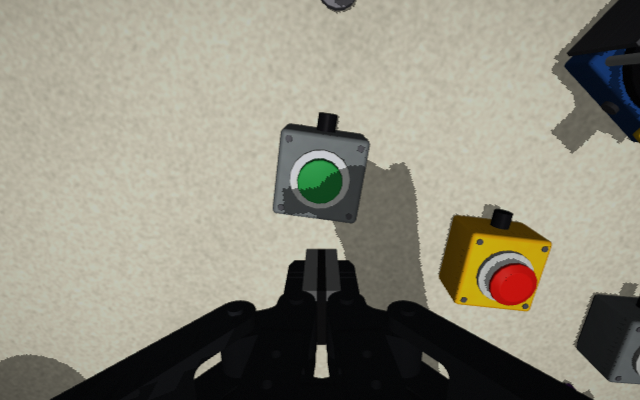

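View pics/scene1.png

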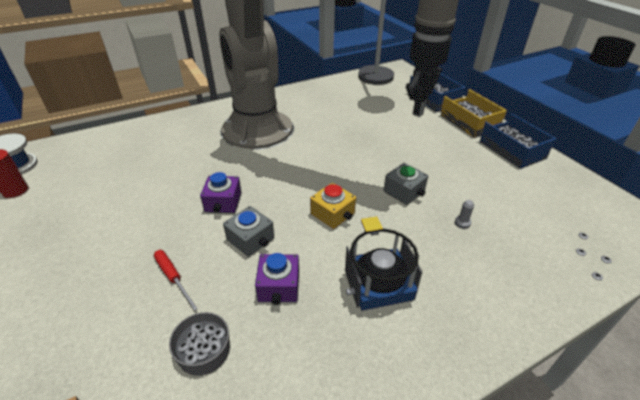

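The pictures show the tab, blue and green down about 11–12 mm, with red up. The boxes, punch, tub and screwdriver are where they were, and the arm is clear above. Handing in.

```bash
python3 -c "
from station import arm
print(arm.sign_off())"
```

```text
the job is handed in; nothing more can be done
None
```

I pressed the guard ring by its yellow tab, then the blue button on the grey box, then the green button, with the shut fingertip. I handed the job in at about 17 s. The force readings taken between moves stayed at about 3 N.

- **Pressed parts:** in the last images the tab is at z ≈ 0.115–0.117 m, blue at about 0.074 m and green at about 0.073 m. Each is about 11–12 mm down of its 14 mm.
- **Untouched parts:** red is still up at about 0.084 m. The boxes and the screwdriver show no shift beyond the 1–3 mm measuring noise. I checked the punch and tub only by eye, and they look unmoved. The arm ended clear of everything.
- **Disagreement:** one top-view depth pixel read green at 0.077 m, which would still be about 9 mm down. The wrist and scene cameras and the fingertip height all gave 0.072–0.074 m.

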